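# Reset the tripped food processor and hold its dial on pulse

## Task

The food processor has cut out on overload. Press its red reset button all the way down to its stop and let it come back up, then turn the sprung speed dial clockwise past the first and second clicks to the third setting (pulse, three dots) and hold it there against its spring. Leave the other things on the worktop where they are, and finish while still holding the dial on pulse: do not let go.

Things in the scene. Friction and masses are not known exactly. Their poses are not given: they have to be found in the camera images.
- processor: food processor, fixed, grey; footprint 150 (x) x 270 (y) mm. Origin: centre of underside; z up, front is -x. Motor housing at its right (y -135 to -29 mm, flat black deck 132 mm high) carries the reset button in front, the dial behind. Clear bowl at its left (centre y +55, radius 80, lid 126 mm high); feed tube with white pusher at (26, 85), 204 mm high; black handle to x -106
- reset_top (a point): centre of the top face of the red mushroom reset button, head diameter 25 mm, 25 mm above the deck (157 mm above the worktop) at rest, at x -53, y -82 mm of the processor. It moves straight down
- reset (a joint): travel of the reset button in m: 0 up, 0.010 fully down on its stop. A spring pushes it up with 2 N at the top and 4.5 N at the stop; it comes back up when let go
- dial_grip (a point): point on the dial's vertical axis, 21 mm above the deck, half-way up its aluminium finger bar; at x +10, y -82, z 153 mm of the processor. Bar 50 mm long (point's x; black pointer line at +x end), 14 mm thick (point's y), from 10 to 32 mm above the deck, on a skirt of radius 27 mm. The point turns with the dial, z up; at rest its x points 0.6 rad left of the processor's +x
- dial (a joint): turn of the dial in rad: 0 at rest, grows clockwise seen from above. Clicks at 0.4 (first, one dot), 0.8 (second, two dots) and 1.2 (third, three orange dots, pulse); hard stop at 1.25. A return spring (0.10 N m at 0, 0.22 N m at 1.2, up to 0.1 N m more on leaving each click) carries it back to 0 through all clicks when let go
- board: glass chopping board, fixed, 205 x 265 x 6 mm, left of the processor, with green pepper slices fixed on it; origin: centre of its underside
- onion: red onion, loose, about 82 mm, on the board; bystander
- green_pepper: green pepper, loose, about 85 mm, on the board; bystander
- garlic: garlic bulb, loose, 56 mm, on the worktop in front of the processor's bowl; bystander
- mug: spotted mug, loose, 82 mm wide, 91 mm high, at the back left; bystander
- honey_jar: honey jar with yellow lid, loose, 71 mm wide, 86 mm high, at the back left; bystander
- spice_jar: spice jar with red lid, loose, 45 mm wide, 106 mm high, at the back left; bystander
- mill: wooden pepper mill, loose, 58 mm wide, 170 mm high, behind the processor; bystander

How it is judged (in metres and radians):
On the way, in this order (a step that is already met when the one before it is completed fails the run):
1. the reset button is pressed down to its stop while the dial is still at rest (value of joint reset above 0.0085 m and value of joint dial below 0.2 rad), for 0.1 s.
2. the reset button is let up again (value of joint reset below 0.0015 m), for 0.1 s.
3. the dial is turned by the gripper past both clicks to the third setting and held there (value of joint dial above 1.1 rad and contact force between the fingers and dial above 1 N), for 0.5 s.
At the end, for the whole second after the job is handed in: The dial is held by the gripper's fingers (at least 1 N of contact) on its third setting, more than 1.10 rad from rest (third click 1.2, stop 1.25), through the last second; the reset button is fully up again (within 1.5 mm) (all of step 3 and value of joint reset below 0.0015 m); the arm keeps its last pose, push and grip.
It fails at once if a bystander on the worktop is moved by more than 25 mm (distance of any of onion, green_pepper, garlic, mug, honey_jar, spice_jar, mill from where it was at the start of the episode above 0.025 m).
It also fails if it takes over 42 s, if anything falls off the work surface, if the arm or the gripper's body presses on something with over 40 N, if the wrist force passes 120 N, or if a joint passes its speed limit or range.

## Robot

A 6-joint arm with a two-finger parallel gripper is mounted at the origin on a cart in front of the work surface, level with it; the furniture and walls round the work are solid. World frame = base frame: x ahead of the robot, y to its left, z up, the work surface at z = 0. Lengths are in m, angles in degrees, forces in N, time in s.
With the tool pointing down it reaches from about 0.4 to 0.825 m from the base axis. Payload 7 kg.
Tool frame: the origin (TCP) lies at the very end of the fingers, on their centre line; the grasp point (between the pads) lies 19 mm behind it (ctrl.hold_point_z is the distance from the TCP to the grasp point, in m); z points along the fingers, y is the line along which they close (so a half turn about z gives the same grasp; the last joint's range is limited). The gripper opens to 88 mm and grips with 3 to 60 N. Pads are 19 mm wide; open, the fingers measure 130 mm over their backs; the gripper's body (78 mm by 193 mm) begins 47 mm behind the grasp point.
Start: joints at [79.819, 20.546, 0.682, 0, -70.136, -16.507], TCP at [0.303, 0.603, 0.201] pointing down, gripper open.
Joint ranges: [-176.03, 176.03], [-82.01, 121.73], [-58.28, 71.71], [-173.87, 95.51], [-174.79, -0.11], [-173.66, 173.66]. Speed limits (degrees/s): [136.94, 136.94, 172.46, 180, 180, 180].

## Interface

Orientations are given as [roll, pitch, yaw] about the fixed x, y, z axes, in that order (R = Rz(yaw) Ry(pitch) Rx(roll)).
In Python, from plant import sensors, viewer, workorder, ctrl gives the robot as it stands.
- The arm moves only by the shell command python3 -m pendant 'ROWS'. ROWS is JSON, a list of rows, each a list of 3 entries, a list of its own where there are three numbers: the opening, from -1 (shut) to 1 (fully open), so that 0 is half open, then the shift along the tool's x, y, z in m, then the turn, a rotation vector about the tool's x, y, z in degrees. A call has 1 to 10 rows; each row is the pose to reach, as a shift and turn from the pose commanded when the call began, along the tool's axes at that moment; what a row does not reach only later rows make up. A row lasts 1/12 s, in which the tool goes at most 41.7 mm and 7.16 degrees, less where a joint would pass 70% of its speed; a pose out of reach is approached as far as the arm can. A call with a gripper value outside its range is refused whole. The fingers move at their own pace and stop on an object; the grip force is fixed at half the most. Time passes only in rows, so rows that repeat a pose let the fingers close. It gives the time, the measured TCP pose, the force, the opening and the grip force at its end, in the units of the state.
- sensors.get_obs(): the state, without advancing time (a new reading comes with each control period).
- viewer.snapshot(name): name is "side" or "top" or "wrist"; returns the picture (420x560x3 uint8, red, green, blue); there is no depth.
- viewer.camera_params(name): a dict with "fx", "fy", "cx", "cy" (pixels), "extrinsics" (4x4, takes a point from world to camera coordinates). Camera axes: x right, y up, looking along -z (the intrinsics and any distortion apply to the point x, -y, -z); pixel columns grow to the right and rows downward; lengths in m; the calibration is good to about 2 mm. The wrist camera is an equidistant fisheye: a pixel r from the principal point sees the ray r / f radians off the axis. A picture is of the moment at which its call begins: read the wrist's pose just before it. camera_params takes no time and is no camera call; for the wrist camera it gives the pose at the moment of the call.
- workorder.close_job(): hands the job in; it is judged then, once.
The state is a dict: "clock": time; "joint_pos": joint angles; "qvel": joint speeds; "tau": joint torques, N m; "tool_pos": TCP position; "orientation": TCP orientation; "force": force on the tool from outside, world axes, zero at the start; "moment": the same for the moment, N m; "opening": finger opening in m; "gripper_force": force on a finger pad.
Only numpy, scipy, OpenCV 4.12 (cv2) and the standard library are available. Lean on these libraries where they do the work, as an engineer would, in place of code of your own. Each camera call takes 0.05 s, during which the arm holds its last target. There are 200 camera calls.

## Working session

There is one attempt and no reset: what is moved stays moved. The work goes in short steps, Python scripts to look and compute and a shell command to move; the robot and the scene stay as the last step left them, time stands still between calls to the robot, and variables do not carry over. Pictures are saved under pics/ and viewed, at most 10 in all, crops included, and the job is handed in when it is done.

```bash
mkdir -p pics
python3 - <<'E'
from plant import sensors, viewer, workorder, ctrl
import cv2
o=sensors.get_obs(); print({k:o[k] for k in('clock','tool_pos','orientation','opening','force')}, ctrl.hold_point_z)
for n in('top','side'):
    im=viewer.snapshot(n); cv2.imwrite(f'pics/{n}0.png',cv2.resize(im[:,:,::-1],(784,588)))
    p=viewer.camera_params(n); print(n,p)
E
```

```text
{'clock': 0.0, 'tool_pos': array([0.30295649, 0.6025906 , 0.20002861]), 'orientation': array([ 1.79905553e+02, -9.93512881e-03, -2.66949094e+01]), 'opening': 0.08754173557136367, 'force': array([-0.39281313,  0.84196735, -0.60571811])} 0.0188
top {'fx': 447.7870197321667, 'fy': 447.7870197321667, 'cx': 278.017361545841, 'cy': 214.08256182369004, 'extrinsics': array([[ 0.00955418, -0.99969186, -0.02291063,  0.0809506 ],
       [ 0.99359383,  0.00691082,  0.11279864, -0.55612142],
       [-0.11260555, -0.02384156,  0.9933537 , -1.30158951],
       [ 0.        ,  0.        ,  0.        ,  1.        ]])}
side {'fx': 383.990543969073, 'fy': 383.990543969073, 'cx': 279.9245923230592, 'cy': 211.6109628725073, 'extrinsics': array([[ 8.72132549e-01, -4.89269454e-01,  4.68062111e-04,
        -4.47610243e-01],
       [ 3.12843426e-01,  5.58384669e-01,  7.68332970e-01,
        -2.87780923e-01],
       [-3.76183211e-01, -6.69941761e-01,  6.40050177e-01,
        -9.30012310e-01],
       [ 0.00000000e+00,  0.00000000e+00,  0.00000000e+00,
         1.00000000e+00]])}
```

View pics/top0.png

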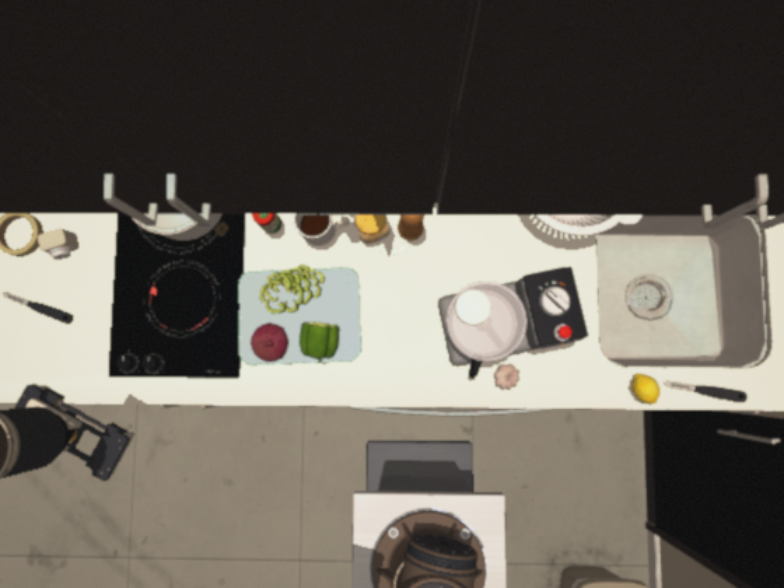

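View pics/side0.png

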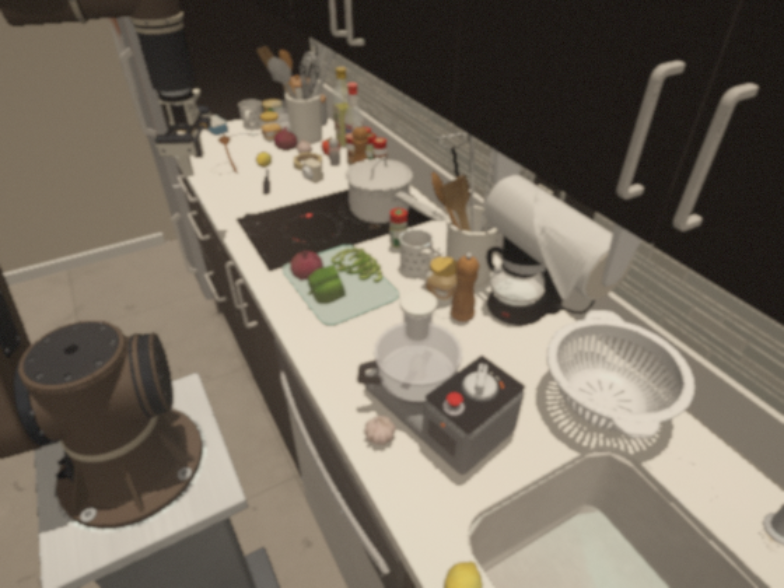

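The top view shows the red reset button at about (564,333) and the dial at (555,300), both in 784-wide pixels. The processor is turned slightly anticlockwise, with the garlic in front of the bowl at (507,376). In the side view the button is at (454,401) and the dial at (481,383). I'll enlarge both.

```bash
cat > h.py <<'E'
import numpy as np, cv2
from plant import sensors, viewer
def proj(n,P):
    p=viewer.camera_params(n); c=(p['extrinsics']@np.r_[P,1])[:3]
    return np.array([p['cx']+p['fx']*c[0]/-c[2], p['cy']-p['fy']*c[1]/-c[2]])
def ray(n,u,v):
    p=viewer.camera_params(n); E=p['extrinsics']; R=E[:3,:3]
    return -R.T@E[:3,3], R.T@np.array([(u-p['cx'])/p['fx'],-(v-p['cy'])/p['fy'],-1.])
def atz(n,u,v,z):
    o,d=ray(n,u,v); return o+d*(z-o[2])/d[2]
E
python3 - <<'E'
from h import *
a=viewer.snapshot('top')[180:280,300:430]; b=viewer.snapshot('side')[240:340,245:375]
a,b=[cv2.resize(x,None,fx=3,fy=3,interpolation=cv2.INTER_CUBIC) for x in(a,b)]
cv2.imwrite('pics/crop.png',np.vstack([a,b])[:,:,::-1])
print(atz('top',564/1.4,333/1.4,.157),atz('side',454/1.4,399/1.4,.157),atz('top',555/1.4,300/1.4,.164),atz('side',481/1.4,378/1.4,.164))
E
```

```text
[ 0.47984329 -0.25092949  0.157     ] [ 0.48022691 -0.25661987  0.157     ] [ 0.54216743 -0.23347923  0.164     ] [ 0.53855456 -0.24682925  0.164     ]
```

View pics/crop.png

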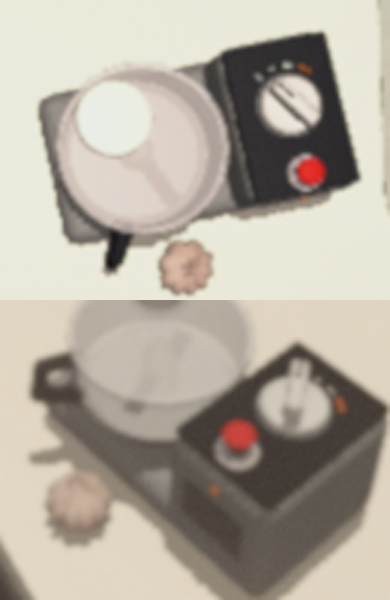

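The enlarged crop shows the button centre at (311,171) in the top view and (239,435) in the side view. The dial skirt is centred at (290,104) and (294,405), and the deck corners are clear. I'll fit the processor pose to these points.

Run:
```python
from h import *
from scipy.optimize import least_squares
b,d=(-.053,-.082,.157),(.010,-.082,.142)
c=lambda x,y:(x*.075,y,.132)
T=[(b,311,171),(d,290,104),(c(1,-.029),222,52),(c(1,-.135),322,34),(c(-1,-.135),358,181),(c(-1,-.029),250,205)]
S=[(b,239,431),(d,294,405),(c(1,-.029),297,343),(c(-1,-.029),178,430),(c(-1,-.135),270,510),(c(1,-.135),386,410)]
pts=[('top',m,300+(x+.5)/3-.5,180+(y+.5)/3-.5) for m,x,y in T]+[('side',m,245+(x+.5)/3-.5,240+(y-300+.5)/3-.5) for m,x,y in S]
def W(q,m):
    s,k=np.sin(q[2]),np.cos(q[2]); return np.array([q[0]+k*m[0]-s*m[1],q[1]+s*m[0]+k*m[1],m[2]])
f=lambda q:np.concatenate([proj(n,W(q,m))-(u,v) for n,m,u,v in pts])
r=least_squares(f,[.5,-.15,0.2],loss='soft_l1')
print(r.x,np.degrees(r.x[2]));print(f(r.x).reshape(-1,2).round(1).tolist())
print(W(r.x,b),W(r.x,(.01,-.082,.153)), 'bar yaw',np.degrees(r.x[2]+.6))
```

```text
[ 0.51732036 -0.16133425  0.21088419] 12.082774033699746
[[0.1, 0.1], [0.3, 0.1], [-2.1, -1.2], [2.2, -3.0], [3.1, 1.4], [0.9, 1.2], [-0.2, -0.0], [-0.0, -1.3], [-0.1, -3.4], [-4.2, -1.2], [-0.4, 1.3], [4.7, -1.1]]
[ 0.48265913 -0.25261184  0.157     ] [ 0.54426344 -0.23942439  0.153     ] bar yaw 46.46024174154914
```

```bash
python3 -m pendant '[[-1,[0,0,-0.06],[0,0,0]],[-1,[0,0,-0.06],[0,0,0]],[-1,[0.544,0.683,-0.06],[0,0,107]],[-1,[0.544,0.683,-0.06],[0,0,107]],[-1,[0.544,0.683,-0.06],[0,0,107]],[-1,[0.544,0.683,-0.06],[0,0,107]],[-1,[0.544,0.683,-0.06],[0,0,107]],[-1,[0.544,0.683,-0.06],[0,0,107]],[-1,[0.544,0.683,-0.06],[0,0,107]],[-1,[0.544,0.683,-0.06],[0,0,107]]]'; python3 -c "
from h import *
print(sensors.get_obs()['joint_pos'])"
```

```text
clock: 1.03
tool_pos: [0.3714, 0.2748, 0.261]
orientation: [-180.0, 0.0, -84.3]
force: [1.4, -0.1, 1.0]
opening: 0.0265
gripper_force: 0.0
[ 6.10178364e+01 -2.21754859e+00 -1.91811957e+01 -8.67962495e-04
 -7.30085754e+01 -5.53292277e+01]
```

```bash
python3 -m pendant '[[-1,[0.535,-0.058,0],[0,0,49]],[-1,[0.535,-0.058,0],[0,0,49]],[-1,[0.535,-0.058,0],[0,0,49]],[-1,[0.535,-0.058,0],[0,0,49]],[-1,[0.535,-0.058,0],[0,0,49]],[-1,[0.535,-0.058,0],[0,0,49]],[-1,[0.535,-0.058,0],[0,0,49]],[-1,[0.535,-0.058,0],[0,0,49]],[-1,[0.535,-0.058,0],[0,0,49]],[-1,[0.535,-0.058,0],[0,0,49]]]'
python3 - <<'E'
from h import *
np.set_printoptions(suppress=True,precision=4)
o=sensors.get_obs();print(o['tool_pos'],o['orientation'],o['joint_pos'],o['qvel'])
p=viewer.camera_params('wrist');im=viewer.snapshot('wrist');cv2.imwrite('pics/w1.png',im[:,:,::-1]);print(p)
E
```

```text
clock: 1.87
tool_pos: [0.4595, -0.1326, 0.2613]
orientation: [-180.0, 0.0, -133.0]
force: [1.0, 1.3, -0.6]
opening: 0.0005
gripper_force: 0.0
[ 0.4595 -0.1326  0.2613] [-179.9682    0.0463 -132.9805] [  7.5421  -0.5362 -17.5217  -0.0051 -72.9585 -50.5211] [-66.5308  23.8872  22.9495   0.1278   0.8444  66.1426]
{'fx': 325.19226210127806, 'fy': 325.19226210127806, 'cx': 281.5306418716857, 'cy': 212.6807195019864, 'extrinsics': array([[-0.731 ,  0.6824, -0.0013,  0.4267],
       [-0.649 , -0.6958, -0.3076,  0.2628],
       [-0.2108, -0.224 ,  0.9515, -0.3823],
       [ 0.    ,  0.    ,  0.    ,  1.    ]])}
```

View pics/w1.png

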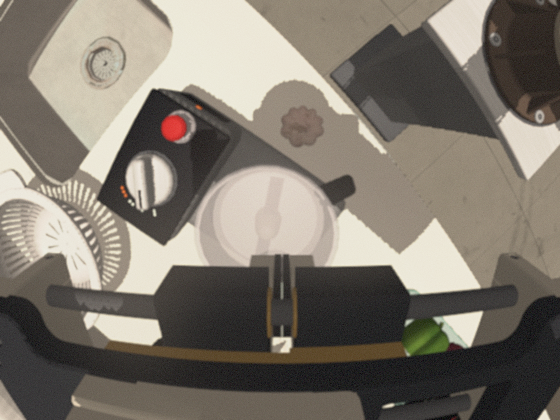

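The wrist view shows the button at (173,127), the dial skirt centred near (150,180), and the bar running roughly (148,160)–(150,205). Next I'll triangulate these points.

```bash
cat >> h.py <<'E'
def watz(p,u,v,z):
    E=p['extrinsics'];R=E[:3,:3];a=np.array([u-p['cx'],v-p['cy']])/p['fx'];r=np.linalg.norm(a)
    d=R.T@np.r_[np.sin(r)*a[0]/r,-np.sin(r)*a[1]/r,-np.cos(r)];o=-R.T@E[:3,3]
    return o+d*(z-o[2])/d[2]
E
python3 - <<'E'
from h import *
p=dict(fx=325.19,cx=281.53,cy=212.68,extrinsics=np.array([[-0.731,0.6824,-0.0013,0.4267],[-0.649,-0.6958,-0.3076,0.2628],[-0.2108,-0.224,0.9515,-0.3823],[0,0,0,1]]))
print(watz(p,173,127,.157),watz(p,151,181,.142),watz(p,148,157,.164),watz(p,148,200,.164))
im=cv2.imread('pics/w1.png')[80:255,90:240];cv2.imwrite('pics/w1c.png',cv2.resize(im,None,fx=3.4,fy=3.4,interpolation=cv2.INTER_CUBIC))
E
python3 -m pendant '[[-1,[0.08,-0.1,0],[0,0,0]],[-1,[0.08,-0.1,0],[0,0,0]]]'
```

```text
[ 0.48202741 -0.25334236  0.157     ] [ 0.54225592 -0.23669946  0.142     ] [ 0.51725945 -0.25088288  0.164     ] [ 0.54845847 -0.2237302   0.164     ]
clock: 2.08
tool_pos: [0.4718, -0.2141, 0.2612]
orientation: [-180.0, 0.0, -132.9]
force: [1.6, 1.2, -0.1]
opening: 0.0004
gripper_force: 0.0
```

View pics/w1c.png

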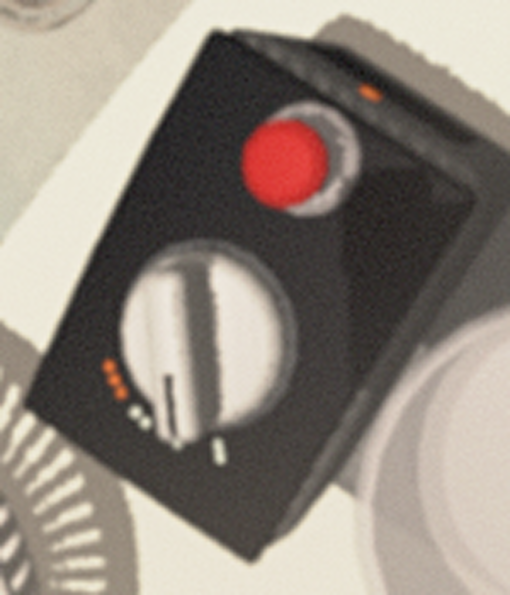

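The crop shows the button top centred at (285,163), the bar's top face running from (160,262) to the pointer end (173,438), and the skirt centred at (208,337).

Run:
```python
from h import *
p=dict(fx=325.19,cx=281.53,cy=212.68,extrinsics=np.array([[-0.731,0.6824,-0.0013,0.4267],[-0.649,-0.6958,-0.3076,0.2628],[-0.2108,-0.224,0.9515,-0.3823],[0,0,0,1]]))
c=lambda x,y,z:watz(p,90+x/3.4-.35,80+y/3.4-.35,z)
a,b=c(160,262,.164),c(173,438,.164)
print(c(285,163,.157),c(208,337,.142),(a+b)/2,b-a,np.degrees(np.arctan2(*(b-a)[1::-1])))
o=sensors.get_obs();print(o['tool_pos'])
```

```text
[ 0.48209693 -0.25262655  0.157     ] [ 0.54065463 -0.2383544   0.142     ] [ 0.54310245 -0.24168356  0.164     ] [ 3.56366567e-02  3.56603563e-02 -5.55111512e-17] 45.019045472418135
[ 0.47177746 -0.21408423  0.26118666]
```

```bash
python3 -m pendant '[[-1,[0,0,0],[0,0,0]],[-1,[0,0,0],[0,0,0]],[-1,[0,0,0],[0,0,0]]]'
```

```text
clock: 2.33
tool_pos: [0.4715, -0.213, 0.2606]
orientation: [180.0, -0.0, -133.1]
force: [-0.6, 0.2, 0.9]
opening: 0.0005
gripper_force: 0.0
```

```bash
python3 -m pendant '[[-1,[0.022,-0.035,0],[0,0,0]],[-1,[0.022,-0.035,0.03],[0,0,0]],[-1,[0.022,-0.035,0.06],[0,0,0]],[-1,[0.022,-0.035,0.085],[0,0,0]],[-1,[0.022,-0.035,0.09],[0,0,0]],[-1,[0.022,-0.035,0.09],[0,0,0]],[-1,[0.022,-0.035,0.09],[0,0,0]]]'
python3 - <<'E'
from h import *
a=viewer.snapshot('top')[180:280,300:430]; b=viewer.snapshot('side')[240:340,245:375]; w=viewer.snapshot('wrist')
a,b=[cv2.resize(x,None,fx=2.8,fy=2.8,interpolation=cv2.INTER_CUBIC) for x in(a,b)]
w=cv2.resize(w[100:350,180:380],(436,560))[:a.shape[0]*2]
cv2.imwrite('pics/p2.png',np.hstack([np.vstack([a,b]),w])[:,:,::-1])
E
```

```text
clock: 2.92
tool_pos: [0.4833, -0.2522, 0.1724]
orientation: [-179.9, 0.0, -132.9]
force: [0.1, -0.5, 1.4]
opening: 0.0004
gripper_force: 0.0
```

View pics/p2.png

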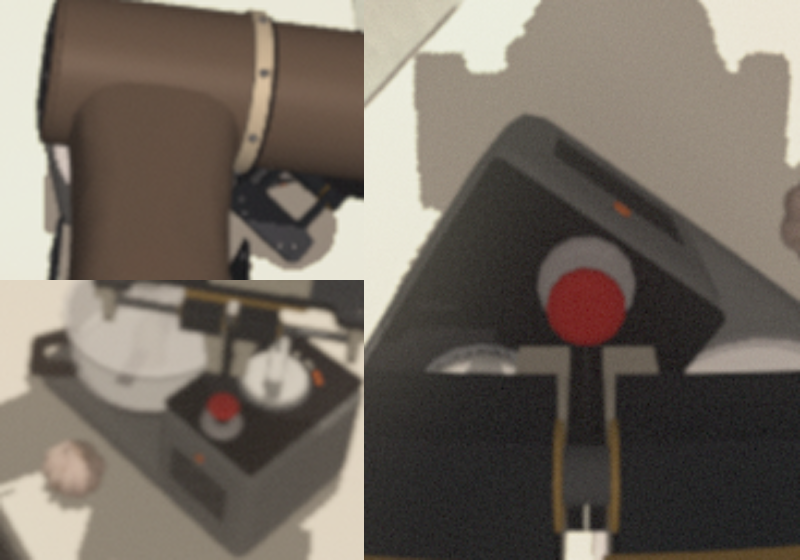

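The button lies in line with the closed fingers at (586,308) in the wrist part, and the tips sit just above it. Now I press.

```bash
python3 -m pendant '[[-1,[0,0,0.012],[0,0,0]],[-1,[0,0,0.018],[0,0,0]],[-1,[0,0,0.022],[0,0,0]],[-1,[0,0,0.025],[0,0,0]],[-1,[0,0,0.025],[0,0,0]],[-1,[0,0,0.025],[0,0,0]]]'
```

```text
clock: 3.57
tool_pos: [0.4825, -0.2529, 0.1462]
orientation: [-180.0, -0.0, -133.0]
force: [-0.3, 0.5, 0.4]
opening: 0.0002
gripper_force: 0.0
```

```bash
python3 -m pendant '[[-1,[0,0,0.001],[0,0,0]],[-1,[0,0,0.001],[0,0,0]],[-1,[0,0,0.001],[0,0,0]]]'
python3 - <<'E'
from h import *
print(sensors.get_obs()['force'],sensors.get_obs()['tool_pos'])
b=viewer.snapshot('side')[240:340,245:375]; w=viewer.snapshot('wrist')
b=cv2.resize(b,None,fx=3,fy=3,interpolation=cv2.INTER_CUBIC)
w=cv2.resize(w[150:300,200:360],(320,300))
cv2.imwrite('pics/p3.png',np.hstack([b,w])[:,:,::-1])
E
```

```text
clock: 3.82
tool_pos: [0.4825, -0.2529, 0.1452]
orientation: [-180.0, 0.0, -133.0]
force: [-0.1, 0.3, 0.4]
opening: 0.0005
gripper_force: 0.0
[-0.05993183  0.25085071  0.42971062] [ 0.48251741 -0.25288063  0.14517283]
```

View pics/p3.png

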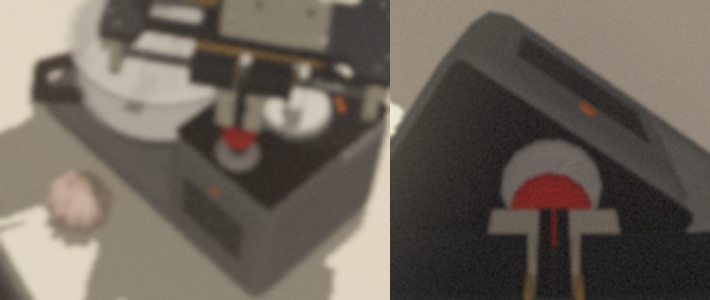

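Run:
```python
from h import *
np.set_printoptions(suppress=True,precision=3)
o=sensors.get_obs();t=o['tool_pos'];print(t,o['force'],o['moment'],o['tau'])
p=viewer.camera_params('wrist')
def wp(P):
    c=(p['extrinsics']@np.r_[P,1])[:3]; a=np.array([c[0],-c[1]]);th=np.arctan2(np.linalg.norm(a),-c[2]);return np.array([p['cx'],p['cy']])+p['fx']*th*a/np.linalg.norm(a)
for nm,P in (('tcp',t),('rest',[.482,-.2526,.157]),('pressed',[.482,-.2526,.147])):
    print(nm,'side',(proj('side',P)-[245,240])*3,'wrist',(wp(P)-[200,150])*2+[390,0])
fw=np.array([.73,.0,.0])
w=cv2.cvtColor(viewer.snapshot('wrist'),cv2.COLOR_RGB2HSV);m=((w[...,0]<8)|(w[...,0]>172))&(w[...,1]>150)&(w[...,2]>60)
v,u=np.nonzero(m[150:300,200:360]);print('red wrist',u.min()*2+390,u.max()*2+390,v.min()*2,v.max()*2)
s=cv2.cvtColor(viewer.snapshot('side'),cv2.COLOR_RGB2HSV);m=((s[...,0]<8)|(s[...,0]>172))&(s[...,1]>150)&(s[...,2]>60)
v,u=np.nonzero(m[240:340,245:375]);print('red side',u.min()*3,u.max()*3,v.min()*3,v.max()*3)
# expected rim extents of head at rest / pressed
for z in(.157,.147):
    R=np.array([[.482+.0125*np.cos(a),-.2526+.0125*np.sin(a),z] for a in np.linspace(0,6.28,60)])
    S=np.array([(proj('side',P)-[245,240])*3 for P in R]);Wp=np.array([(wp(P)-[200,150])*2+[390,0] for P in R])
    print(z,'side',S.min(0),S.max(0),'wrist',Wp.min(0),Wp.max(0))
```

```text
[ 0.482 -0.253  0.145] [ 0.177  0.135 -0.042] [ 0.06  -0.057 -0.003] [ -0.002 -42.158  26.615   6.36   -0.017  -0.   ]
tcp side [236.29  140.753] wrist [553.11  201.134]
rest side [236.75  130.289] wrist [554.855 217.527]
pressed side [235.748 139.1  ] wrist [554.804 203.308]
red wrist 512 588 174 242
red side 225 252 129 147
0.157 side [219.591 117.031] [253.935 143.836] wrist [512.305 178.29 ] [597.393 254.577]
0.147 side [218.719 125.843] [252.801 152.645] wrist [514.206 165.544] [595.387 239.147]
```

```bash
python3 -m pendant '[[-1,[0,0,0.002],[0,0,0]],[-1,[0,0,0.004],[0,0,0]],[-1,[0,0,0.004],[0,0,0]]]';  python3 -m pendant '[[-1,[0,0,0.002],[0,0,0]],[-1,[0,0,0.003],[0,0,0]],[-1,[0,0,0.003],[0,0,0]]]'
```

```text
clock: 4.27
tool_pos: [0.4821, -0.2527, 0.1404]
orientation: [180.0, -0.0, -133.0]
force: [-0.7, 0.3, -0.3]
opening: 0.0002
gripper_force: 0.0
clock: 4.52
tool_pos: [0.4822, -0.2528, 0.1376]
orientation: [180.0, -0.0, -133.0]
force: [0.5, -0.0, -0.7]
opening: 0.0004
gripper_force: 0.0
```

Run:
```python
from h import *
s=viewer.snapshot('side'); w=viewer.snapshot('wrist')
b=cv2.resize(s[240:320,285:365],(400,400),interpolation=cv2.INTER_CUBIC)
w=cv2.resize(w[170:270,230:330],(400,400),interpolation=cv2.INTER_CUBIC)
x=np.clip(np.hstack([b,w]).astype(float)*1.6,0,255).astype('uint8')
t=sensors.get_obs()['tool_pos']; q=(proj('side',t)-[285,240])*5; cv2.circle(x,tuple(int(i) for i in q),4,(0,255,0),1)
cv2.imwrite('pics/p4.png',x[:,:,::-1]); print(q,t)
```

```text
[192.40087973 245.06652733] [ 0.48236905 -0.25283584  0.13788949]
```

View pics/p4.png

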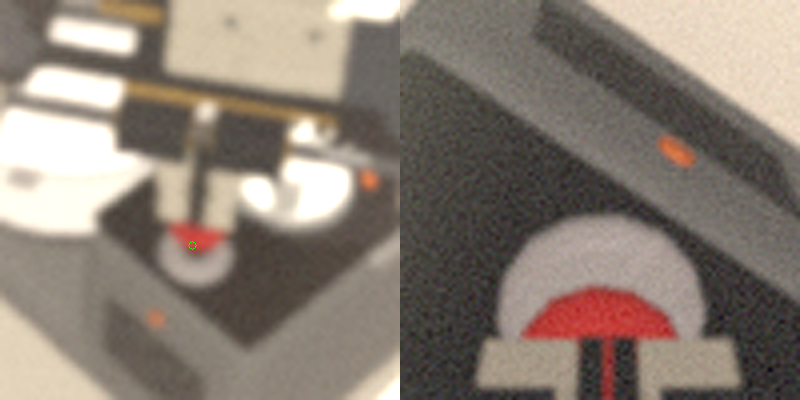

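The fingertips end about 20 mm above the computed TCP: in the side crop the tip edge is at y≈222 and the TCP mark at 245. The button is still untouched, so I'll lower further while watching the force.

```bash
python3 -m pendant '[[-1,[0,0,0.002],[0,0,0]],[-1,[0,0,0.004],[0,0,0]],[-1,[0,0,0.004],[0,0,0]],[-1,[0,0,0.004],[0,0,0]]]';  python3 -m pendant '[[-1,[0,0,0.002],[0,0,0]],[-1,[0,0,0.004],[0,0,0]],[-1,[0,0,0.004],[0,0,0]],[-1,[0,0,0.004],[0,0,0]]]'; python3 -m pendant '[[-1,[0,0,0.002],[0,0,0]],[-1,[0,0,0.002],[0,0,0]],[-1,[0,0,0.002],[0,0,0]]]'
```

```text
clock: 4.95
tool_pos: [0.4823, -0.2528, 0.1338]
orientation: [180.0, -0.0, -133.0]
force: [0.2, 0.1, -0.0]
opening: 0.0005
gripper_force: 0.0
clock: 5.28
tool_pos: [0.4826, -0.2529, 0.1301]
orientation: [-180.0, 0.0, -133.0]
force: [-0.7, 0.9, 1.6]
opening: 0.0005
gripper_force: 1.0
clock: 5.53
tool_pos: [0.4826, -0.2529, 0.1281]
orientation: [-180.0, 0.0, -133.0]
force: [-0.0, 0.0, 2.9]
opening: 0.0003
gripper_force: 1.3
```

```bash
python3 -m pendant '[[-1,[0,0,0.003],[0,0,0]],[-1,[0,0,0.005],[0,0,0]],[-1,[0,0,0.006],[0,0,0]],[-1,[0,0,0.006],[0,0,0]]]';  python3 -m pendant '[[-1,[0,0,0.001],[0,0,0]],[-1,[0,0,0.001],[0,0,0]]]'; python3 -m pendant '[[-1,[0,0,0.001],[0,0,0]],[-1,[0,0,0.001],[0,0,0]]]'
```

```text
clock: 5.87
tool_pos: [0.4826, -0.2529, 0.1219]
orientation: [-180.0, 0.0, -133.0]
force: [-0.0, -0.5, 3.9]
opening: 0.0002
gripper_force: 2.0
clock: 6.03
tool_pos: [0.4827, -0.2529, 0.1214]
orientation: [-180.0, 0.0, -133.0]
force: [0.2, 0.5, 6.5]
opening: 0.0002
gripper_force: 3.2
clock: 6.2
tool_pos: [0.4827, -0.253, 0.1212]
orientation: [-179.9, 0.0, -133.0]
force: [-2.7, 1.9, 13.1]
opening: 0.0003
gripper_force: 6.5
```

The button is on its stop, with the force rising to 13 N. Now I release it, go over the dial and open to about 40 mm.

```bash
python3 -m pendant '[[-1,[0,0,0],[0,0,0]],[-1,[0,0,-0.02],[0,0,0]],[-1,[0,0,-0.05],[0,0,0]],[-1,[0,0,-0.06],[0,0,0]],[-0.1,[0,0,-0.06],[0,0,0]],[-0.1,[-0.0513,-0.0357,-0.06],[0,0,1]],[-0.1,[-0.0513,-0.0357,-0.06],[0,0,1]],[-0.1,[-0.0513,-0.0357,-0.06],[0,0,1]],[-0.1,[-0.0513,-0.0357,-0.06],[0,0,1]]]'
python3 - <<'E'
from h import *
o=sensors.get_obs();print(o['tool_pos'],o['opening'],o['force'])
s=viewer.snapshot('side'); w=viewer.snapshot('wrist')
b=cv2.resize(s[230:310,285:365],(400,400),interpolation=cv2.INTER_CUBIC)
w=cv2.resize(w[150:290,210:350],(400,400),interpolation=cv2.INTER_CUBIC)
x=np.clip(np.hstack([b,w]).astype(float)*1.4,0,255).astype('uint8')
cv2.imwrite('pics/p5.png',x[:,:,::-1])
E
```

```text
clock: 6.95
tool_pos: [0.5433, -0.239, 0.178]
orientation: [179.8, -0.1, -134.0]
force: [-1.4, 0.1, -0.0]
opening: 0.0278
gripper_force: 0.0
[ 0.54325852 -0.23897402  0.17799428] 0.027754147081169852 [-1.38844889  0.11556098 -0.01597511]
```

View pics/p5.png

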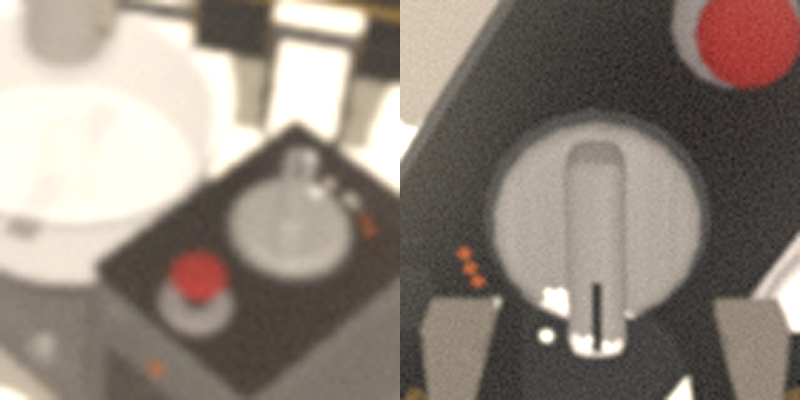

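The button is fully up again, and the bar lies along the tool x axis, centred at about x=596 against 604 for the tool plane, so about 1.5 mm off. I correct that and go down to feel for the skirt.

```bash
python3 -m pendant '[[-0.1,[0,-0.0015,0],[0,0,0]],[-0.1,[0,-0.0015,0.02],[0,0,0]],[-0.1,[0,-0.0015,0.04],[0,0,0]],[-0.1,[0,-0.0015,0.05],[0,0,0]],[-0.1,[0,-0.0015,0.055],[0,0,0]],[-0.1,[0,-0.0015,0.057],[0,0,0]],[-0.1,[0,-0.0015,0.057],[0,0,0]]]'; python3 -m pendant '[[-0.1,[0,0,0.001],[0,0,0]],[-0.1,[0,0,0.002],[0,0,0]],[-0.1,[0,0,0.002],[0,0,0]]]'
```

```text
clock: 7.63
tool_pos: [0.5446, -0.2409, 0.1232]
orientation: [-180.0, -0.0, -134.0]
force: [0.1, -0.8, 0.3]
opening: 0.0393
gripper_force: 0.0
clock: 7.88
tool_pos: [0.5449, -0.2407, 0.1215]
orientation: [-180.0, 0.0, -134.0]
force: [0.4, 0.1, 0.6]
opening: 0.0399
gripper_force: 0.0
```

```bash
python3 -m pendant '[[-0.1,[0,0,0.001],[0,0,0]],[-0.1,[0,0,0.002],[0,0,0]],[-0.1,[0,0,0.002],[0,0,0]]]'; python3 -m pendant '[[-1,[0,0,0],[0,0,0]],[-1,[0,0,0],[0,0,0]],[-1,[0,0,0],[0,0,0]],[-1,[0,0,0],[0,0,0]],[-1,[0,0,0],[0,0,0]],[-1,[0,0,0],[0,0,0]]]'
```

```text
clock: 8.13
tool_pos: [0.5445, -0.2406, 0.1189]
orientation: [180.0, -0.0, -134.0]
force: [0.4, 0.3, -0.3]
opening: 0.0393
gripper_force: 0.0
clock: 8.63
tool_pos: [0.5444, -0.2406, 0.119]
orientation: [180.0, -0.0, -134.0]
force: [-1.7, 1.5, 1.1]
opening: 0.0137
gripper_force: 30.0
```

```bash
python3 -m pendant '[[-1,[0,0,0],[0,0,5]],[-1,[0,0,0],[0,0,10]],[-1,[0,0,0],[0,0,15]],[-1,[0,0,0],[0,0,20]],[-1,[0,0,0],[0,0,20]]]'; python3 -c "
from h import *
o=sensors.get_obs();print(o['force'],o['moment'],o['opening'])"
```

```text
clock: 9.05
tool_pos: [0.5442, -0.2403, 0.119]
orientation: [180.0, -0.0, -154.2]
force: [-2.5, 2.9, 2.5]
opening: 0.0136
gripper_force: 30.0
[-2.47960377  2.93085054  2.49694408] [1.2424891  0.59671559 0.04055701] 0.01362288073787584
```

```bash
python3 -m pendant '[[-1,[0,0,0],[0,0,5]],[-1,[0,0,0],[0,0,10]],[-1,[0,0,0],[0,0,15]],[-1,[0,0,0],[0,0,20]],[-1,[0,0,0],[0,0,25]],[-1,[0,0,0],[0,0,30]],[-1,[0,0,0],[0,0,30]]]'; python3 -c "
from h import *
o=sensors.get_obs();print(o['force'],o['moment'],o['opening'])"
```

```text
clock: 9.63
tool_pos: [0.5442, -0.2398, 0.119]
orientation: [179.9, -0.0, 175.9]
force: [-1.9, 6.1, 4.2]
opening: 0.014
gripper_force: 30.0
[-1.90672939  6.06257522  4.15442216] [2.2324861  0.78795715 0.20951835] 0.013976492831488236
```

```bash
python3 -m pendant '[[-1,[0,0.0005,0],[0,0,5]],[-1,[0,0.0008,0],[0,0,10]],[-1,[0,0.0008,0],[0,0,15]],[-1,[0,0.0008,0],[0,0,18]],[-1,[0,0.0008,0],[0,0,20]],[-1,[0,0.0008,0],[0,0,20]]]'
python3 - <<'E'
from h import *
o=sensors.get_obs();print(o['force'],o['moment'],o['opening'])
s=viewer.snapshot('side'); w=viewer.snapshot('wrist')
b=cv2.resize(s[230:310,285:365],(400,400),interpolation=cv2.INTER_CUBIC)
w=cv2.resize(w[150:290,210:350],(400,400),interpolation=cv2.INTER_CUBIC)
x=np.clip(np.hstack([b,w]).astype(float)*1.6,0,255).astype('uint8')
cv2.imwrite('pics/p6.png',x[:,:,::-1])
E
```

```text
clock: 10.13
tool_pos: [0.5443, -0.2394, 0.119]
orientation: [180.0, -0.0, 156.1]
force: [-2.4, 4.6, 2.3]
opening: 0.0136
gripper_force: 30.0
[-2.4179803   4.63046735  2.32605131] [1.61193021 0.79503994 0.22101375] 0.013583391564991967
```

View pics/p6.png

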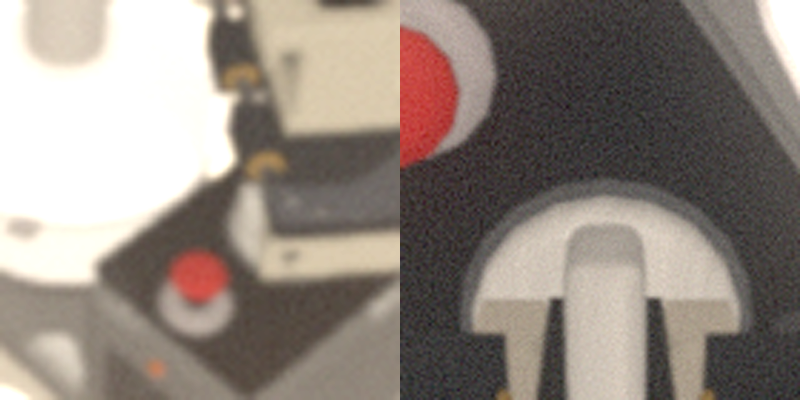

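The gripper has the bar squarely after a 70° turn, which is about 1.2 rad. The button, at (197,275) in the side part, is up. I hold for a moment and check that it is steady.

```bash
python3 -m pendant '[[-1,[0,0,0],[0,0,0]],[-1,[0,0,0],[0,0,0]],[-1,[0,0,0],[0,0,0]],[-1,[0,0,0],[0,0,0]],[-1,[0,0,0],[0,0,0]],[-1,[0,0,0],[0,0,0]],[-1,[0,0,0],[0,0,0]],[-1,[0,0,0],[0,0,0]],[-1,[0,0,0],[0,0,0]],[-1,[0,0,0],[0,0,0]]]' && python3 -c "
from plant import workorder
print(workorder.close_job())"
```

```text
clock: 11.07
tool_pos: [0.5443, -0.2394, 0.119]
orientation: [180.0, -0.0, 156.2]
force: [-3.4, 4.4, 3.9]
opening: 0.0138
gripper_force: 30.0
the job is handed in; nothing more can be done
None
```

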